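# Roll the wooden pin onto the orange stripe

## Robot

A 6-joint arm with a two-finger parallel gripper is mounted at the origin on the work surface. World frame = base frame: x ahead of the robot, y to its left, z up, the work surface at z = 0. Lengths are in m, angles in rad, forces in N, time in s.
With the tool pointing down it reaches from about 0.3 to 0.875 m from the base axis. Payload 6.4 kg.
Tool frame: the origin (TCP) lies midway between the tips of the shut fingers; the grasp point (between the pads) lies 19 mm behind it; z points along the fingers, y is the line along which they close (so a half turn about z gives the same grasp; the last joint's range is limited). The gripper opens to 85 mm and grips with 20 to 120 N. Pads are 22 mm wide; open, the fingers measure 114 mm over their backs; the gripper's body (76 mm by 85 mm) begins 54 mm behind the grasp point. The pads swing forward as they close: fully open they stand 13 mm farther back than shut.
Start: joints at [-1.429, 0.181, 1.607, -0, 1.354, -0.206], TCP at [0.196, -0.541, 0.231] pointing down, gripper open.
Joint ranges: [-2.99, 2.99], [-0.89, 2.07], [0.3, 2.58], [-1.14, 4.28], [0, 2.63], [-3.12, 3.12]. Speed limits (rad/s): [2.57, 2.57, 3.01, 3.14, 3.14, 3.14].

## Interface

Orientations are given as a unit quaternion [w, x, y, z].
In Python, from bench import sensors, vision, ctrl gives the robot as it stands.
- The arm moves only by the tool carry_out, never from a script. Its argument "deltas" is text: rows parted by semicolons, each of 7 numbers parted by spaces: the shift along the tool's x, y, z in mm, then the turn, a rotation vector about the tool's x, y, z in rad, then the closure, from 0 (fully open) to 1 (shut). In form: tx ty tz ax ay az claw; .... A call has 1 to 12 rows; each row is the pose to reach, as a shift and turn from the pose commanded when the call began, along the tool's axes at that moment; what a row does not reach only later rows make up. A row lasts 1/8 s, in which the tool goes at most 62.5 mm and 10.7 degrees, less where a joint would pass 70% of its speed; a pose out of reach is approached as far as the arm can. A call with a gripper value outside its range is refused whole. The fingers move at their own pace and stop on an object; the grip force is fixed at half the most. Time passes only in rows, so rows that repeat a pose let the fingers close. It gives the time, the measured TCP pose, the force, the opening and the grip force at its end, in the units of the state.
- sensors.get_obs(): the state, without advancing time (a new reading comes with each control period).
- vision.camera(name): name is "scene" or "side" or "wrist"; returns the picture (400x640x3 uint8, blue, green, red); there is no depth.
- vision.camera_model(name): a dict with "K" (3x3 intrinsics, pixels), "extrinsics" (4x4, takes a point from world to camera coordinates); the wrist camera has in their place "hand_eye" (4x4, takes a point from camera to tool coordinates, whose origin is the TCP and whose axes are the flange's). Camera axes: x right, y down, z forward; pixel columns grow to the right and rows downward; lengths in m; the calibration is good to about 2 mm. The wrist camera is an equidistant fisheye: a pixel r from the principal point sees the ray r / f radians off the axis. A picture is of the moment at which its call begins: read the wrist's pose just before it. camera_model takes no time and is no camera call.
- ctrl.hand_in(): hands the job in; it is judged then, once.
The state is a dict: "time_s": time; "q": joint angles; "dq": joint speeds; "joint_efforts": joint torques, N m; "eef_pos": TCP position; "eef_rot": TCP orientation; "wrist_force": force on the tool from outside, world axes, zero at the start; "torque": the same for the moment, N m; "opening": opening from 0.0 (shut) to 1.0 (fully open); "grasp_force": force on a finger pad.
Only numpy, scipy, OpenCV 4.12 (cv2) and the standard library are available. Lean on these libraries where they do the work, as an engineer would, in place of code of your own. Each camera call takes 0.05 s, during which the arm holds its last target. There are 200 camera calls.

## Task

Roll the wooden rolling pin across the steel counter, pushing it without ever lifting it, until it lies still on the orange stripe, in line with it and centred over its width, fully within the stripe's length, then let go of it. Leave the teacup and the metal rolling pin where they are.

Things in the scene. Friction and masses are not known exactly. Their poses are not given: they have to be found in the camera images.
- pin: Wooden rolling pin, loose: brown lacquered barrel 50 mm thick, 160 mm long, a dark 24 mm thick handle at each end, 230 mm overall, about 0.28 kg. Origin at its centre, 25 mm above the counter; x axis along the pin (y and z turn as it rolls). Lies between two stripes, roughly parallel to them. Pushed at half height on the barrel it rolls freely; after a 50 mm/s push it stops within about 15 mm.
- orange_stripe: Orange stripe, flat on the counter (under 1 mm, cannot be felt): 400 mm long, 30 mm wide. Origin at its centre; x axis along its length, y across it, z up. It lies to the left or right of the wooden pin, 90 to 370 mm away; a blue stripe of the same size on the other side is not the goal.
- cup: White ceramic teacup with one handle, 84 mm across, 60 mm high, loose on a white saucer 140 mm across, at the far left or far right, beyond a stripe (an aluminium sieve is on the other side). Origin at the centre of the cup's underside. To be left alone.
- metal_pin: A metal rolling pin with black handles, loose, 40 mm in diameter and 220 mm long overall, lying crosswise beyond the far ends of the stripes. Origin at its centre, 20 mm above the counter; x axis along the pin. To be left alone.
Things that resemble listed ones, but are neither listed nor needed, are in the scene too. Of the things that look like the pin, the larger one is meant.

How it is judged:
By the outcome, as a careful person would: the job done as asked, in the order asked, and still so for the second after the job is handed in, with the robot touching nothing.
It also fails if it takes over 43 s, if anything falls off the work surface, if the arm or the gripper's body presses on something with over 40 N, if the wrist force passes 120 N, or if a joint passes its speed limit or range.

## Working session

There is one attempt and no reset: what is moved stays moved. The work goes in short steps, Python scripts to look and compute and a tool call to move; the robot and the scene stay as the last step left them, time stands still between calls to the robot, and variables do not carry over. Pictures are saved under pics/ and viewed, at most 10 in all, crops included, and the job is handed in when it is done.

Besides the shell and the picture viewer there is one more tool, called after "Emit:" as a command line: name --argument value ..., lists and objects as JSON in quotes. carry_out: Moves the arm, as the interface text tells. Its arguments: {"type":"object","properties":{"deltas":{"type":"string"}},"required":["deltas"]}

```bash
mkdir -p pics; python3 - <<'E'
from bench import sensors, vision, ctrl
import cv2,numpy as np
for n in ("scene","side"):
    cv2.imwrite(f"pics/{n}0.png",vision.camera(n)); m=vision.camera_model(n); print(n,m["K"],np.round(m["extrinsics"],3).tolist())
o=sensors.get_obs(); print(o["time_s"],o["eef_pos"],o["eef_rot"])
E
```

```text
scene [[362.87913686   0.         320.90275374]
 [  0.         362.87913686 205.80632974]
 [  0.           0.           1.        ]] [[-0.412, 0.911, 0.01, 0.222], [0.725, 0.334, -0.602, -0.37], [-0.552, -0.241, -0.799, 1.406], [0.0, 0.0, 0.0, 1.0]]
side [[365.5620265    0.         312.27072068]
 [  0.         365.5620265  205.69299177]
 [  0.           0.           1.        ]] [[-0.963, -0.267, 0.02, 0.555], [-0.194, 0.645, -0.739, 0.136], [0.185, -0.716, -0.673, 0.925], [0.0, 0.0, 0.0, 1.0]]
0.1 [ 0.19593598 -0.54008522  0.2304805 ] [-7.68779437e-04  9.84916049e-01  1.73031167e-01  2.66854827e-05]
```

View pics/scene0.png

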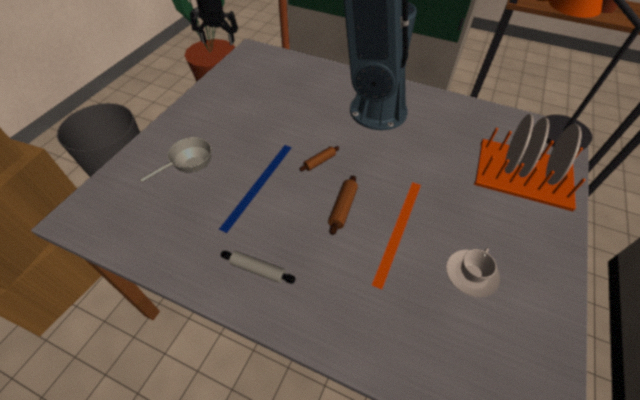

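View pics/side0.png

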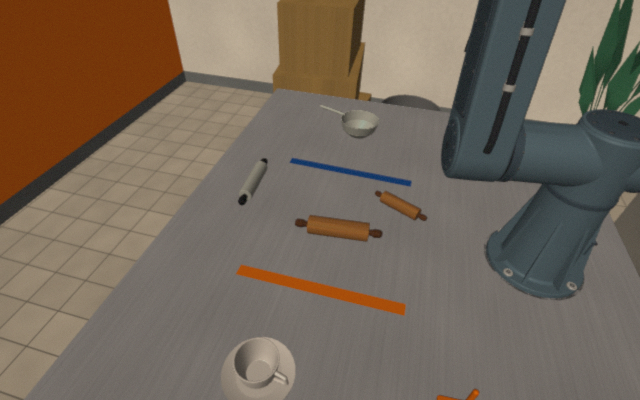

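The scene view shows two wooden pins: the larger at scene (343,205) / side (338,229), the smaller at scene (320,158) / side (401,206). The larger lies between the stripes and roughly parallel to them, so it is the one meant. The orange stripe runs from scene (416,184) to (379,285), with the cup beyond it at (480,265). The metal pin is at (258,266). Next I measure, and confirm in a crop.

```bash
cat > h.py <<'E'
from bench import sensors, vision, ctrl
import cv2,numpy as np
def ray(n,uv,z):
    m=vision.camera_model(n);E=np.array(m["extrinsics"]);R,t=E[:3,:3],E[:3,3]
    uv=np.atleast_2d(uv).astype(float)
    d=np.c_[uv,np.ones(len(uv))]@np.linalg.inv(m["K"]).T@R; c=-R.T@t
    return (c+d*((z-c[2])/d[:,2])[:,None])[:,:2]
def line(P):
    c=cv2.minAreaRect((P*1000).astype(np.float32)); b=cv2.boxPoints(c)/1000
    e=[np.linalg.norm(b[1]-b[0]),np.linalg.norm(b[2]-b[1])]
    d=(b[1]-b[0]) if e[0]>e[1] else (b[2]-b[1]); d=d*np.sign(d[0])
    return np.round(b.mean(0),4),np.round(np.arctan2(d[1],d[0]),4),np.round(e,4)
def blob(n,img,kind,box):
    h=cv2.cvtColor(img,cv2.COLOR_BGR2HSV);H,S,V=cv2.split(h)
    m={"orange":(H<14)&(S>200)&(V>170),"barrel":(H<20)&(S>110)&(V>40)}[kind]
    k=np.zeros_like(m);x0,y0,x1,y1=box;k[y0:y1,x0:x1]=1;m=(m&k).astype(np.uint8)
    _,l,s,_=cv2.connectedComponentsWithStats(m);i=1+np.argmax(s[1:,4])
    v,u=np.nonzero(l==i);return np.c_[u,v]
E
python3 - <<'E'
from h import *
for n,ob,pb in (("scene",(360,170,430,300),(322,170,365,240)),("side",(220,255,420,325),(285,205,390,250))):
    im=cv2.imread(f"pics/{n}0.png")
    p=blob(n,im,"orange",ob);print(n,"stripe",line(ray(n,p,0)),len(p))
    p=blob(n,im,"barrel",pb);print(n,"pin",line(ray(n,p,0.025)),p.min(0),p.max(0),len(p))
# other rough points
print("cup",ray("side",[[257,378]],0), "metal ends",ray("side",[[264,162],[242,200]],.02), ray("scene",[[226,255],[290,278]],.02))
a=cv2.imread("pics/scene0.png")[130:300,280:440];b=cv2.imread("pics/side0.png")[180:320,230:430]
f=lambda x:cv2.resize(x,(390,500) if 0 else (400,300),interpolation=cv2.INTER_CUBIC)
cv2.imwrite("pics/crop.png",np.hstack([f(a),f(b)]))
E
```

```text
Traceback (most recent call last):
  File "h.py", line 17, in blob
    _,l,s,_=cv2.connectedComponentsWithStats(m);i=1+np.argmax(s[1:,4])
                                                    ~~~~~~~~~^^^^^^^^^
ValueError: attempt to get argmax of an empty sequence
```

```bash
cat > m.py <<'E'
from h import *
for n,ob,pb,s1,s2 in (("scene",(360,170,430,300),(322,170,365,240),(398,235),(343,205)),("side",(220,255,420,325),(285,205,390,250),(320,289),(338,229))):
    im=cv2.imread(f"pics/{n}0.png");h=cv2.cvtColor(im,cv2.COLOR_BGR2HSV)
    print(n,h[s1[1],s1[0]],h[s2[1],s2[0]],h[s2[1]-30,s2[0]-35])
    p=blob(n,im,"orange",ob);print(n,"stripe",line(ray(n,p,0)),len(p))
    p=blob(n,im,"barrel",pb);print(n,"pin",line(ray(n,p,0.025)),p.min(0),p.max(0),len(p))
print("cup",ray("side",[[257,378]],0), "metal ends",ray("side",[[264,162],[242,200]],.02), ray("scene",[[226,255],[290,278]],.02))
a=cv2.imread("pics/scene0.png")[130:300,280:440];b=cv2.imread("pics/side0.png")[180:320,230:430]
f=lambda x:cv2.resize(x,(400,300),interpolation=cv2.INTER_CUBIC)
cv2.imwrite("pics/crop.png",np.hstack([f(a),f(b)]))
E
sed -i 's/(S>200)&(V>170)/(S>180)\&(V>120)/' h.py; python3 m.py
```

```text
scene [ 10 234 161] [ 12 193 103] [ 9 34 98]
scene stripe (array([0.5006, 0.2331], dtype=float32), np.float32(0.0016), array([0.0274, 0.3952], dtype=float32)) 1059
scene pin (array([0.4947, 0.0535], dtype=float32), np.float32(0.0926), array([0.048, 0.225], dtype=float32)) [328 177] [357 233] 786
side [ 14 240 170] [ 15 173 133] [ 18  27 115]
side stripe (array([0.497, 0.236], dtype=float32), np.float32(0.0012), array([0.0288, 0.3973], dtype=float32)) 1672
side pin (array([0.4915, 0.055 ], dtype=float32), np.float32(0.0962), array([0.0667, 0.2253], dtype=float32)) [296 215] [381 240] 1241
cup [[0.5559622  0.46477446]] metal ends [[ 0.78490796 -0.16997236]
 [ 0.77791453  0.02122185]] [[ 0.7914739  -0.17200257]
 [ 0.77967819  0.01879916]]
```

View pics/crop.png

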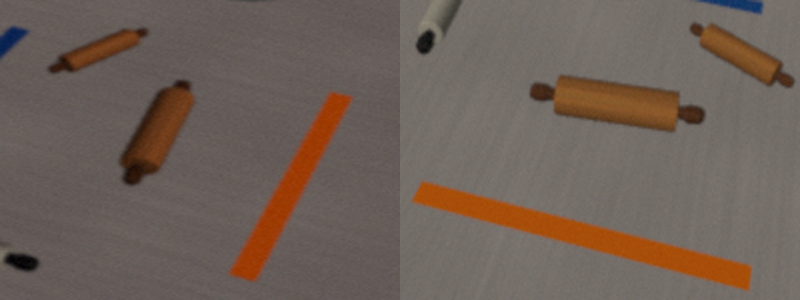

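The crop confirms it: the large pin sits between the stripes at about (0.493, 0.054), yaw 0.094 and length 0.225. The smaller lookalike is beside the robot. The stripe is at (0.499, 0.2345), yaw about 0.0015. I will push with the two open fingers side by side along the pin, so they set its yaw as it rolls toward +y. First I move behind the pin, staying high.

Emit:
carry_out --deltas "455 -383 80 0 0 -1.2245 0; 455 -383 80 0 0 -1.2245 0; 455 -383 80 0 0 -1.2245 0; 455 -383 80 0 0 -1.2245 0; 455 -383 80 0 0 -1.2245 0; 455 -383 80 0 0 -1.2245 0; 455 -383 80 0 0 -1.2245 0; 455 -383 80 0 0 -1.2245 0; 455 -383 80 0 0 -1.2245 0; 455 -383 80 0 0 -1.2245 0; 455 -383 80 0 0 -1.2245 0; 455 -383 80 0 0 -1.2245 0"

```text
time_s: 1.6
eef_pos: [0.4928, -0.0256, 0.151]
eef_rot: [-0.0, 0.706, 0.708, -0.0]
wrist_force: [-0.3, -0.5, 0.1]
opening: 1.002
grasp_force: 0.0
```

```bash
python3 - <<'E'
from h import *
o=sensors.get_obs();print(o["time_s"],o["eef_pos"],o["eef_rot"],o["opening"])
print(ray("scene",[[303,167],[337,150]],.015),ray("side",[[378,194],[424,217]],.015))
E
```

```text
1.6 [ 0.49280448 -0.02556783  0.15100763] [-2.67790258e-04  7.06367327e-01  7.07845319e-01 -3.63307104e-04] 1.0015181072994683
[[ 0.40355806 -0.12685922]
 [ 0.2826105  -0.0555475 ]] [[ 0.40901433 -0.123978  ]
 [ 0.27291259 -0.06293374]]
```

Emit:
carry_out --deltas "0 0 50 0 0 0 0; 0 0 100 0 0 0 0; 0 0 130 0 0 0 0; 0 0 147 0 0 0 0; 0 0 147 0 0 0 0"

```text
time_s: 2.22
eef_pos: [0.4925, -0.0261, 0.0038]
eef_rot: [-0.001, 0.707, 0.707, -0.0]
wrist_force: [-0.2, -0.4, -0.8]
opening: 1.0
grasp_force: 0.0
```

```bash
python3 - <<'E'
from h import *
o=sensors.get_obs();print(o["time_s"],o["eef_pos"],o["wrist_force"])
cv2.imwrite("pics/side1.png",vision.camera("side")[150:300,240:440])
E
python3 -c "
import cv2;a=cv2.imread('pics/side1.png');cv2.imwrite('pics/side1b.png',cv2.resize(a,(800,600)))"
```

```text
2.225 [ 0.49249248 -0.02605231  0.00377844] [-0.16480158 -0.44102382 -0.78632541]
```

View pics/side1b.png

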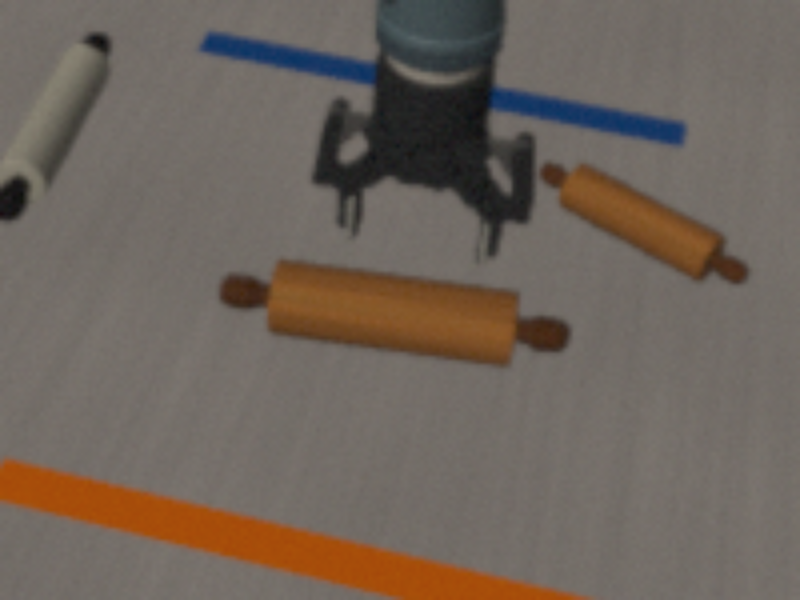

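The fingers are low and clear behind the pin (crop 340–500, 240). I start pushing gently.

Emit:
carry_out --deltas "15 0 0 0 0 0 0; 28 0 0 0 0 0 0; 34 0 0 0 0 0 0; 37 0 0 0 0 0 0; 39 0 0 0 0 0 0; 41 0 0 0 0 0 0; 43 0 0 0 0 0 0; 45 0 0 0 0 0 0; 47 0 0 0 0 0 0; 49 0 0 0 0 0 0; 52 0 0 0 0 0 0; 55 0 0 0 0 0 0"

```text
time_s: 3.78
eef_pos: [0.4931, 0.0298, 0.0043]
eef_rot: [-0.0, 0.707, 0.708, -0.0]
wrist_force: [-0.5, -0.2, 0.7]
opening: 1.0
grasp_force: 0.0
```

Emit:
carry_out --deltas "4 0 0 0 0 0 0; 8 0 0 0 0 0 0; 12 0 0 0 0 0 0; 16 0 0 0 0 0 0; 20 0 0 0 0 0 0; 24 0 0 0 0 0 0; 28 0 0 0 0 0 0; 32 0 0 0 0 0 0; 36 0 0 0 0 0 0; 39 0 0 0 0 0 0; 41 0 0 0 0 0 0; 43 0 0 0 0 0 0"

```text
time_s: 5.28
eef_pos: [0.4931, 0.0726, 0.0043]
eef_rot: [0.0, 0.707, 0.708, -0.0]
wrist_force: [-0.1, 0.2, 0.3]
opening: 0.999
grasp_force: 0.2
```

```bash
cat > look.py <<'E'
from h import *
import sys
o=sensors.get_obs();print(o["time_s"],o["eef_pos"],o["wrist_force"])
tag=sys.argv[1]
for n in ("scene","side"):
    im=vision.camera(n);cv2.imwrite(f"pics/{n}{tag}.png",im)
    h=cv2.cvtColor(im,cv2.COLOR_BGR2HSV);m=((h[...,0]<20)&(h[...,1]>110)&(h[...,2]>40)&~((h[...,1]>215)&(h[...,2]>115)))
    v,u=np.nonzero(m);P=ray(n,np.c_[u,v],.025)
    k=(abs(P[:,0]-.493)<.13)&(abs(P[:,1]-o["eef_pos"][1]-.045)<.045)
    q=np.c_[u,v][k].astype(int)
    mm=np.zeros(m.shape,np.uint8);mm[q[:,1],q[:,0]]=1
    mm=cv2.morphologyEx(mm,cv2.MORPH_OPEN,np.ones((3,3)))
    _,l,s,_=cv2.connectedComponentsWithStats(mm);i=1+np.argmax(s[1:,4])
    v,u=np.nonzero(l==i);print(n,line(ray(n,np.c_[u,v],.025)),len(u))
E
python3 look.py 2
```

```text
5.275 [0.49307299 0.07264699 0.00429708] [-0.14022604  0.15868436  0.3037082 ]
scene (array([0.4864, 0.1125], dtype=float32), np.float32(0.0987), array([0.0474, 0.225 ], dtype=float32)) 784
side (array([0.4872, 0.1151], dtype=float32), np.float32(0.0935), array([0.0638, 0.2235], dtype=float32)) 1373
```

```bash
python3 - <<'E'
import cv2,numpy as np
a=cv2.imread("pics/scene2.png")[150:300,300:450];b=cv2.imread("pics/side2.png")[170:320,230:430]
cv2.imwrite("pics/crop2.png",np.hstack([cv2.resize(x,(400,400)) for x in (a,b)]))
E
```

```text
(no output)
```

View pics/crop2.png

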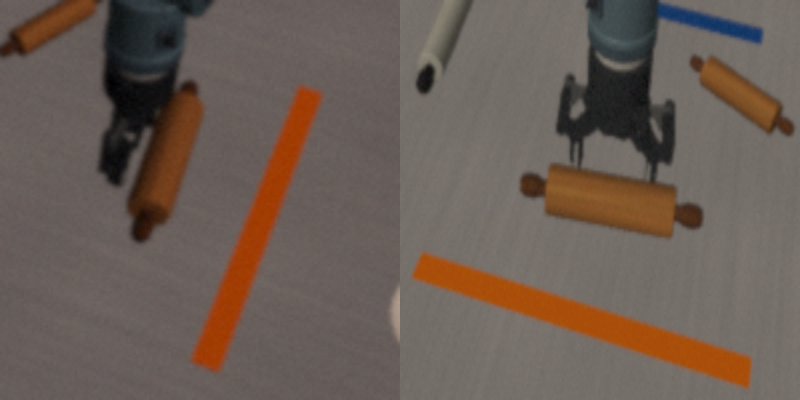

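The pin rolled cleanly to y≈0.114 but kept its yaw at about 0.095, because rolling takes too little force to turn it. I will straddle it diagonally with the open fingers and twist it straight with a couple, without gripping. First I back off, rise and turn.

Emit:
carry_out --deltas "-10 0 0 0 0 0 0; -15 0 -40 0 0 0 0; -15 0 -96 0 0 0 0; 41 -6 -96 0 0 -1.178 0; 41 -6 -96 0 0 -1.178 0; 41 -6 -96 0 0 -1.178 0; 41 -6 -96 0 0 -1.178 0; 41 -6 -96 0 0 -1.178 0; 41 -6 -96 0 0 -1.178 0; 41 -6 -96 0 0 -1.178 0; 41 -6 -96 0 0 -1.178 0"

```text
time_s: 6.75
eef_pos: [0.487, 0.1129, 0.1003]
eef_rot: [-0.0, 0.195, 0.981, -0.0]
wrist_force: [0.3, -0.8, -0.6]
opening: 1.001
grasp_force: 0.0
```

```bash
sed -i 's/abs(P\[:,1\]-o\["eef_pos"\]\[1\]-.045)<.045/abs(P[:,1]-float(sys.argv[2]))<.045/' look.py; python3 look.py 3 .115; python3 -c "
from h import *
o=sensors.get_obs();print(o['q'],2*np.arctan2(o['eef_rot'][2],o['eef_rot'][1]))"
```

```text
6.75 [0.48704652 0.11294949 0.10026628] [ 0.33164839 -0.80791707 -0.56248312]
scene (array([0.4927, 0.1157], dtype=float32), np.float32(0.0977), array([0.0488, 0.2118], dtype=float32)) 776
side (array([0.4859, 0.116 ], dtype=float32), np.float32(0.0936), array([0.063 , 0.2258], dtype=float32)) 1376
[-9.55407778e-03  1.79675925e-01  1.90005200e+00 -7.79760667e-05
  1.06185407e+00 -1.18733715e+00] 2.7486173947787393
```

Emit:
carry_out --deltas "1 2 45 0 0 0 0; 1 2 80 0 0 0 0; 1 2 96 0 0 0 0; 1 2 96 0 0 0.08 0; 1 2 96 0 0 0.14 0; 1 2 96 0 0 0.18 0; 1 2 96 0 0 0.21 0; 1 2 96 0 0 0.24 0; 1 2 96 0 0 0.27 0; 1 2 96 0 0 0.29 0; 1 2 96 0 0 0.31 0; 1 2 96 0 0 0.31 0"

```text
time_s: 8.35
eef_pos: [0.4868, 0.1158, 0.0043]
eef_rot: [-0.0, 0.344, 0.939, 0.0]
wrist_force: [0.1, -0.3, 1.0]
opening: 0.999
grasp_force: 0.4
```

```bash
python3 look.py 4 .115; python3 - <<'E'
import cv2,numpy as np
a=cv2.imread("pics/scene4.png")[150:300,300:450];b=cv2.imread("pics/side4.png")[170:320,230:430]
cv2.imwrite("pics/crop4.png",np.hstack([cv2.resize(x,(400,400)) for x in (a,b)]))
E
```

```text
8.35 [0.48684091 0.11579977 0.00427632] [ 0.06238054 -0.25077121  1.00652593]
scene (array([0.5285, 0.117 ], dtype=float32), np.float32(-0.0041), array([0.1378, 0.0491], dtype=float32)) 465
side (array([0.4429, 0.1157], dtype=float32), np.float32(0.0309), array([0.0649, 0.1375], dtype=float32)) 865
```

View pics/crop4.png

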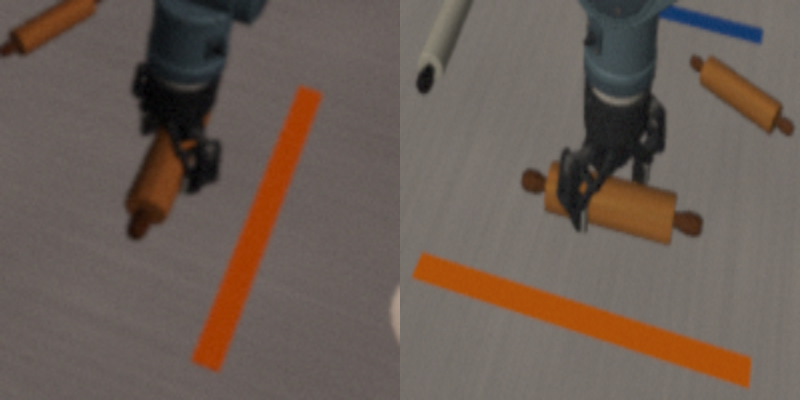

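The diagonal straddle works: the front finger is at the far end of the barrel (crop 580,215) and the rear finger at the near end. The fingers hide part of the barrel, so I measure yaw from the handle tips in the side view.

```bash
cat > tips.py <<'E'
from h import *
import sys
def tips(im,yc):
    h=cv2.cvtColor(im,cv2.COLOR_BGR2HSV);m=((h[...,0]<20)|(h[...,0]>172))&(h[...,1]>90)&(h[...,2]>30)&~((h[...,1]>215)&(h[...,2]>125))
    v,u=np.nonzero(m);P=ray("side",np.c_[u,v],.025)
    out=[]
    for lo,hi in((-.12,-.085),(.085,.12)):
        k=(P[:,0]-.488>lo)&(P[:,0]-.488<hi)&(abs(P[:,1]-yc)<.035); out.append(P[k].mean(0))
    a,b=out;d=b-a
    return np.round((a+b)/2,4),round(float(np.arctan2(d[1],d[0])),4)
if __name__=="__main__":
    if len(sys.argv)>3: cv2.imwrite(f"pics/side{sys.argv[1]}.png",vision.camera("side"))
    print(tips(cv2.imread(f"pics/side{sys.argv[1]}.png"),float(sys.argv[2])))
E
for t in "0 .055" "2 .115" "3 .115" "4 .115"; do python3 tips.py $t; done
```

```text
(array([0.4896, 0.0544]), 0.0835)
(array([0.4873, 0.1161]), 0.0979)
(array([0.4869, 0.1166]), 0.0982)
(array([0.4869, 0.1181]), 0.0215)
```

Emit:
carry_out --deltas "0 0 0 0 0 0.01 0; 0 0 0 0 0 0.022 0; 0 0 0 0 0 0.022 0; 0 0 0 0 0 -0.05 0; 0 0 0 0 0 -0.15 0; 0 0 0 0 0 -0.25 0; 0 0 0 0 0 -0.25 0; 0 0 -40 0 0 -0.25 0; 0 0 -96 0 0 -0.25 0"

```text
time_s: 9.57
eef_pos: [0.4851, 0.1157, 0.0997]
eef_rot: [-0.002, 0.225, 0.974, -0.0]
wrist_force: [1.6, -0.3, 1.0]
opening: 1.002
grasp_force: 0.0
```

```bash
python3 look.py 5 .117; python3 tips.py 5 .117;python3 -c "
from h import *
o=sensors.get_obs();print(2*np.arctan2(o['eef_rot'][2],o['eef_rot'][1]))"
```

```text
9.575 [0.48508641 0.11573523 0.09973978] [ 1.60168549 -0.27135174  1.04396983]
scene (array([0.4922, 0.1162], dtype=float32), np.float32(-0.0041), array([0.2043, 0.0471], dtype=float32)) 748
side (array([0.4867, 0.1179], dtype=float32), np.float32(-0.0029), array([0.2263, 0.0625], dtype=float32)) 1372
(array([0.4869, 0.1183]), -0.0004)
2.6881549784147807
```

The yaw is now about 0, in line with the stripe. I go back behind the pin for the pure roll.

Emit:
carry_out --deltas "-28 -53 0 0 0 1.1163 0; -28 -53 0 0 0 1.1163 0; -28 -53 0 0 0 1.1163 0; -28 -53 0 0 0 1.1163 0; -28 -53 0 0 0 1.1163 0; -28 -53 0 0 0 1.1163 0; -28 -53 0 0 0 1.1163 0; -28 -53 0 0 0 1.1163 0; -28 -53 45 0 0 1.1163 0; -28 -53 80 0 0 1.1163 0; -28 -53 96 0 0 1.1163 0; -28 -53 96 0 0 1.1163 0"

```text
time_s: 11.18
eef_pos: [0.4882, 0.056, 0.0036]
eef_rot: [-0.001, 0.706, 0.709, -0.001]
wrist_force: [0.3, 0.8, 1.1]
opening: 1.0
grasp_force: 0.0
```

Emit:
carry_out --deltas "10 0 0 0 0 0 0; 16 0 0 0 0 0 0; 20 0 0 0 0 0 0; 22 0 0 0 0 0 0; 24 0 0 0 0 0 0; 26 0 0 0 0 0 0; 28 0 0 0 0 0 0; 30 0 0 0 0 0 0; 32 0 0 0 0 0 0; 34 0 0 0 0 0 0; 37 0 0 0 0 0 0; 40 0 0 0 0 0 0"

```text
time_s: 12.68
eef_pos: [0.4888, 0.0961, 0.0043]
eef_rot: [-0.0, 0.706, 0.708, 0.0]
wrist_force: [0.2, -0.0, 0.2]
opening: 1.001
grasp_force: 0.1
```

```bash
python3 look.py 6 .14; python3 tips.py 6 .14
```

```text
12.675 [0.48879198 0.09608668 0.00429031] [ 0.17941528 -0.02030861  0.1784128 ]
scene (array([0.4873, 0.1321], dtype=float32), np.float32(0.0002), array([0.0474, 0.221 ], dtype=float32)) 794
side (array([0.4857, 0.135 ], dtype=float32), np.float32(-0.0025), array([0.2247, 0.0624], dtype=float32)) 1414
(array([0.4869, 0.1358]), -0.0001)
```

Emit:
carry_out --deltas "4 0 0 0 0 0 0; 8 0 0 0 0 0 0; 12 0 0 0 0 0 0; 16 0 0 0 0 0 0; 20 0 0 0 0 0 0; 24 0 0 0 0 0 0; 28 0 0 0 0 0 0; 32 0 0 0 0 0 0; 36 0 0 0 0 0 0; 40 0 0 0 0 0 0; 44 0 0 0 0 0 0; 48 0 0 0 0 0 0"

```text
time_s: 14.28
eef_pos: [0.4886, 0.1442, 0.0043]
eef_rot: [-0.0, 0.706, 0.708, -0.0]
wrist_force: [-0.2, 1.1, 0.9]
opening: 0.999
grasp_force: 0.1
```

Emit:
carry_out --deltas "4 0 0 0 0 0 0; 8 0 0 0 0 0 0; 12 0 0 0 0 0 0; 16 0 0 0 0 0 0; 20 0 0 0 0 0 0; 23 0 0 0 0 0 0; 26 0 0 0 0 0 0; 28 0 0 0 0 0 0; 30 0 0 0 0 0 0; 32 0 0 0 0 0 0; 33 0 0 0 0 0 0; 34 0 0 0 0 0 0"

```text
time_s: 15.78
eef_pos: [0.4886, 0.1779, 0.0043]
eef_rot: [0.0, 0.706, 0.708, 0.0]
wrist_force: [0.9, -1.6, -0.0]
opening: 1.0
grasp_force: 0.2
```

```bash
python3 look.py 7 .22; python3 tips.py 7 .222
```

```text
15.775 [0.48856423 0.17791344 0.00429891] [ 0.86184151 -1.57138234 -0.04124953]
scene (array([0.487 , 0.2136], dtype=float32), np.float32(0.0019), array([0.0474, 0.2235], dtype=float32)) 791
side (array([0.4863, 0.2158], dtype=float32), np.float32(0.0047), array([0.0604, 0.2257], dtype=float32)) 1667
(array([0.4868, 0.2199]), 0.0072)
```

Emit:
carry_out --deltas "2 0 0 0 0 0 0; 4 0 0 0 0 0 0; 6 0 0 0 0 0 0; 8 0 0 0 0 0 0; 10 0 0 0 0 0 0; 12 0 0 0 0 0 0; 14 0 0 0 0 0 0; 15.5 0 0 0 0 0 0; 17 0 0 0 0 0 0; 18 0 0 0 0 0 0; 18.7 0 0 0 0 0 0; 19.3 0 0 0 0 0 0"

```text
time_s: 17.38
eef_pos: [0.4885, 0.1972, 0.0043]
eef_rot: [0.0, 0.706, 0.708, 0.0]
wrist_force: [-0.1, -0.5, -0.3]
opening: 0.999
grasp_force: 0.1
```

Emit:
carry_out --deltas "0 0 0 0 0 0 0; -3 0 0 0 0 0 0; -12 0 0 0 0 0 0; -30 0 0 0 0 0 0; -40 0 -40 0 0 0 0; -70 0 -90 0 0 0 0; -110 0 -120 0 0 0 0; -150 0 -120 0 0 0 0; -150 0 -120 0 0 0 0"

```text
time_s: 18.5
eef_pos: [0.4892, 0.044, 0.1249]
eef_rot: [0.001, 0.708, 0.707, 0.0]
wrist_force: [-1.1, 0.1, -0.3]
opening: 1.0
grasp_force: 0.0
```

```bash
python3 look.py 8 .235; python3 tips.py 8 .235; python3 - <<'E'
import cv2,numpy as np
a=cv2.imread("pics/scene8.png")[160:310,340:490];b=cv2.imread("pics/side8.png")[220:370,220:420]
cv2.imwrite("pics/crop8.png",np.hstack([cv2.resize(x,(400,400)) for x in (a,b)]))
E
```

```text
18.5 [0.48918157 0.04402036 0.12488314] [-1.07077802  0.11307881 -0.29756153]
scene (array([0.4861, 0.2333], dtype=float32), np.float32(0.003), array([0.0472, 0.2296], dtype=float32)) 858
side (array([0.4862, 0.237 ], dtype=float32), np.float32(0.005), array([0.0617, 0.2275], dtype=float32)) 1765
(array([0.4868, 0.2399]), 0.0026)
```

View pics/crop8.png

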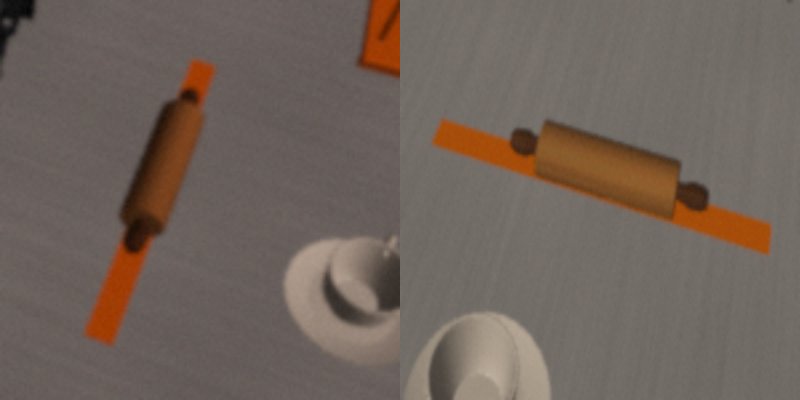

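The pin lies along the stripe and centred on it (scene 0.2333 against 0.2331, side 0.237 against 0.236). Both ends are well within its length, and the arm is clear.

```bash
python3 -c "
from bench import ctrl
print(ctrl.hand_in())"
```

```text
the job is handed in; nothing more can be done
None
```

The wooden pin now lies still on the orange stripe, in line with it and centred to about 1 mm by the cameras; it was rolled and turned by pushing only, the cup and metal pin were left alone, and the job is handed in at about 18.5 s.

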